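Dock the bean mill and hold its lid at the pulse point

ROBOT

A 6-joint arm with a two-finger parallel gripper is mounted at the origin on a cart in front of the work surface, level with it; the furniture and walls round the work are solid. World frame = base frame: x ahead of the robot, y to its left, z up, the work surface at z = 0. Lengths are in m, angles in rad, forces in N, time in s.
With the tool pointing down it reaches from about 0.275 to 0.725 m from the base axis. Payload 15.9 kg.
Tool frame: the origin (TCP) lies between the finger pads; the fingertips stand 8 mm ahead of it and the grasp point (between the pads) lies 11 mm behind it; z points along the fingers, y is the line along which they close (so a half turn about z gives the same grasp; the last joint's range is limited). The gripper opens to 85 mm and grips with 20 to 120 N. Pads are 22 mm wide; open, the fingers measure 114 mm over their backs; the gripper's body (76 mm by 85 mm) begins 54 mm behind the grasp point. The pads swing forward as they close: fully open they stand 13 mm farther back than shut.
Start: joints at [-1.104, 0.213, -0.034, 1.323, 0, 1.571], TCP at [0.225, -0.446, 0.239] pointing down, gripper open.
Joint ranges: [-2.98, 2.98], [-0.74, 1.72], [-1.14, 1.35], [-2.1, 2.04], [-1.57, 1.44], [-3.14, 3.14]. Speed limits (rad/s): [1.89, 1.89, 2.39, 2.57, 3.14, 3.14].

INTERFACE

Orientations are given as a unit quaternion [w, x, y, z].
In Python, from bench import arm gives the robot as it stands.
- The arm moves only by the shell command python3 nudge.py FILE [OPENING] [FORCE], which reads ROWS from the file FILE. ROWS is a JSON list of rows, 1 to 8 of them, each an object with the fields sx, sy, sz (the shift in m), yaw (a turn about the tool's z in rad); a field left out counts as zero; each row shifts and turns the commanded pose from where the row before left it, along the tool's axes as they then stand; what a row does not reach is not made up. A row lasts 1/8 s, in which the tool goes at most 0.0625 m and 0.188 rad, less where a joint would pass 70% of its speed; a pose out of reach is approached as far as the arm can. OPENING is the finger opening in m, set as the command begins (- or left out keeps the last). The fingers move at their own pace and stop on an object; FORCE is the grip in N (left out, the last holds). Time passes only in rows, so rows that do not move let the fingers close. It prints the time, the measured TCP pose, the force, the opening and the grip force at its end. Input that does not fit is refused with a message, and nothing moves.
- arm.read_state(): the state, without advancing time (a new reading comes with each control period).
- arm.capture(name): name is "side" or "top"; returns the picture (384x512x3 uint8, blue, green, red); there is no depth.
- arm.camera_model(name): a dict with "camera_matrix" (3x3 intrinsics, pixels), "k1" (the pictures are not rectified: a ray, as slopes to the right and down, at radius r is drawn at 1 + k1 r^2 times it, then the intrinsics apply), "R" (3x3) and "t" (3): a world point X has camera coordinates R X + t. Camera axes: x right, y down, z forward; pixel columns grow to the right and rows downward; lengths in m; the calibration is good to about 2 mm. A picture is of the moment at which its call begins. camera_model takes no time and is no camera call.
- arm.sign_off(): hands the job in; it is judged then, once.
The state is a dict: "t": time; "joints": joint angles; "joint_velocities": joint speeds; "joint_torque": joint torques, N m; "position": TCP position; "tcp_rot": TCP orientation; "force": force on the tool from outside, world axes, zero at the start; "wrist_torque": the same for the moment, N m; "opening": finger opening in m; "grasp_force": force on a finger pad.
Only numpy, scipy, OpenCV 4.12 (cv2) and the standard library are available. Lean on these libraries where they do the work, as an engineer would, in place of code of your own. Each camera call takes 0.05 s, during which the arm holds its last target. There are 200 camera calls.

TASK

Get the small bean mill ready for a pulse: first push it along the bar until it stands square and flush against both walls of its corner dock. Then lower the lid fully home into the bayonet of the mill's collar and twist it clockwise (seen from above) to the pulse point, the round dot halfway through its quarter turn, well short of the lock click and without ever turning it into the click. The lid springs back, so finish while still gripping it there, with the mill still flush in its dock; leave the shaker, the dosing cup and the jug where they are.

Things in the scene. Friction and masses are not known exactly. Their poses are not given: they have to be found in the camera images.
- mill_dock: fixed L-shaped steel corner fence, walls 40 mm high, 6 mm thick. Origin: on the worktop where the mill's foot is centred when home. Far wall: inner face x = +52 mm, y -58 to +58; right wall: inner face y = -52 mm, x -58 to +58; open towards -x and +y. Outside, a 4 mm high foot flange reaches 78 mm from the origin. Yaw within 0.25 rad.
- mill: loose motor mill, 0.75 to 1 kg, too wide to grasp: black square foot 104 x 104 mm, 44 mm high, edges rounded 10 mm, brass contacts on its +x side (goes to the far wall); above it a round steel collar, outside diameter 84 mm, top at z = 84 mm. Origin: centre of the foot's underside. Starts 40 to 90 mm off the dock towards its -x and +y, turned up to 0.3 rad; home: origin and axes on the dock's.
- mill_mouth (a point): centre of the collar's open top, z up, x along the mill's. Bore 74 mm; two tabs 5 mm thick reach in to radius 31 mm from the top, with gaps of +-18 deg at the mill's +x and -x for the lid's lugs (play 4 deg, 1.5 mm; lid x along mill x, either way round). Lid home: cap on the collar, lid origin 18 mm below this point. The lugs then turn under the tabs, only clockwise from above.
- pulse_dot (a point): small round raised dot on top of the foot, 53 mm from the axis, 45 deg clockwise of the mill's +x (its twin lies at 180 deg): where an end of the lid's bar points at the pulse point. Twist of the lid from entry: 5 deg of play, then a return spring, about 0.1 N m rising to 0.2.
- lock_bar (a point): short raised bar mark on top of the foot, 46 mm from the axis, 90 deg clockwise of the mill's +x (twin at 180 deg): lock position. From about 62 deg of twist the lugs meet ball plungers (housed in two round bosses that stand out to 48 mm from the axis, z 68 to 81 mm), over which they click into the lock.
- mill_lid: round black lid, 0.10 to 0.16 kg, upright on the worktop left of the mill. Origin: centre of the plug's underside, z up. Plug 59 mm diameter (53 at its foot), z 0 to 18 mm; two steel lugs 14 mm wide, z 6 to 11 mm, out to radius 35.5 mm at +x and -x; cap 86 mm diameter, z 18 to 28 mm; grip bar on top, 62 mm along x (above the lugs), 18 mm along y, z 28 to 58 mm.
- lid_grip (a point): middle of the lid's grip bar, 43 mm above the lid's origin; pinch the bar across its 18 mm width (lid y).
- mill_ring (a joint): spring-loaded switch ring inside the collar, pushed round by the lid's lugs: 0 at rest, grows clockwise, about the lid's turn less 0.1 rad of play (about 0.68 at the pulse point, about 1.4 at the lock); returns to 0 when the lid is let go.
- shaker: steel cocoa shaker, 64 mm diameter, 90 mm high, beyond and left of the dock; bystander. Origin: centre of its underside.
- dosing_cup: open steel dosing cup, 68 mm diameter, 82 mm high, right of the dock; bystander. Origin: centre of its underside.
- jug: small steel milk jug, 68 x 95 mm, 83 mm high, near the front edge on the right; bystander. Origin: centre of its underside.

How it is judged:
By the outcome, as a careful person would: the job done as asked, in the order asked, and still so for the second after the job is handed in, while the arm keeps its last pose, push and grip.
It also fails if it takes over 72 s, if anything falls off the work surface, if the arm or the gripper's body presses on something with over 40 N, if the wrist force passes 120 N, or if a joint passes its speed limit or range.

## Working session

There is one attempt and no reset: what is moved stays moved. The work goes in short steps, Python scripts to look and compute and a shell command to move; the robot and the scene stay as the last step left them, time stands still between calls to the robot, and variables do not carry over. Pictures are saved under pics/ and viewed, at most 10 in all, crops included, and the job is handed in when it is done.

```bash
ls; mkdir -p pics
python3 - <<'E'
from bench import arm
import cv2,numpy as np
for n in("side","top"):
    cv2.imwrite(f"pics/{n}0.png",arm.capture(n))
    m=arm.camera_model(n);print(n,{k:np.round(v,4).tolist() for k,v in m.items()})
s=arm.read_state();print(s)
E
```

```text
bench.py
nudge.py
pics
side {'camera_matrix': [[456.5476, 0.0, 249.8656], [0.0, 456.5476, 192.4237], [0.0, 0.0, 1.0]], 'k1': -0.1786, 'R': [[0.9986, 0.0523, -0.0084], [0.0132, -0.3998, -0.9165], [-0.0513, 0.9151, -0.4]], 't': [-0.5091, 0.0427, 1.6285]}
top {'camera_matrix': [[417.6825, 0.0, 260.2651], [0.0, 417.6825, 187.8088], [0.0, 0.0, 1.0]], 'k1': -0.0997, 'R': [[0.0134, -0.9998, 0.0117], [-0.9986, -0.0139, -0.0505], [0.0507, -0.011, -0.9987]], 't': [-0.0637, 0.5061, 1.2365]}
{'t': 0.1, 'joints': array([-1.10401402e+00,  2.13308303e-01, -3.49758174e-02,  1.32350204e+00,
        2.55006410e-06,  1.57080665e+00]), 'joint_velocities': array([-0.00068396, -0.00033401,  0.00342681, -0.00102719,  0.0011723 ,
       -0.00046353]), 'joint_torque': array([-1.06612886e-03, -6.87247396e+01,  4.87807274e+01,  1.21492308e-02,
        6.40985991e-05, -2.53445342e-05]), 'position': array([ 0.22487628, -0.44624816,  0.23887312]), 'tcp_rot': array([-4.81792368e-04,  9.72888766e-01,  2.31273007e-01, -1.13225328e-04]), 'force': array([-0.6871747 , -0.28316846, -0.17147753]), 'wrist_torque': array([ 0.02394678, -0.01309434, -0.00199376]), 'grasp_force': 0.0, 'opening': 0.08559600390330228}
```
View pics/top0.png

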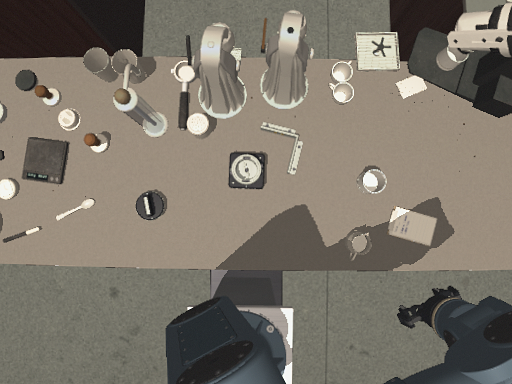

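View pics/side0.png

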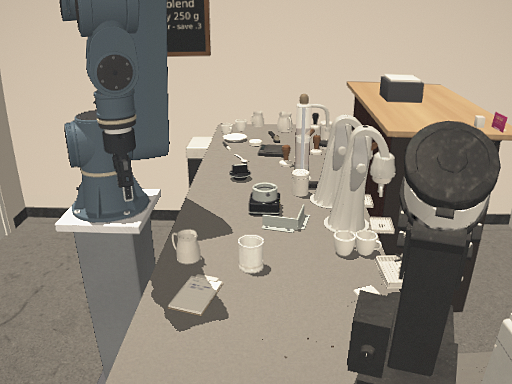

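The top view shows the mill at about (247,170), the dock corner at (297,135), the lid at (150,205), the shaker at (198,124), the cup at (373,181) and the jug at (359,242). The side view confirms this layout. I'll enlarge the work area next.

Create h.py:
```python
from bench import arm
import cv2,numpy as np
def proj(P,n="top"):
    m=arm.camera_model(n);c=np.atleast_2d(P)@np.array(m["R"]).T+m["t"]
    s=c[:,:2]/c[:,2:];s=s*(1+m["k1"]*(s**2).sum(1,keepdims=True));K=np.array(m["camera_matrix"])
    return s*[K[0,0],K[1,1]]+K[:2,2]
def back(uv,z,n="top"):
    m=arm.camera_model(n);K=np.array(m["camera_matrix"]);uv=np.atleast_2d(np.array(uv,float))
    d=(uv-K[:2,2])/[K[0,0],K[1,1]];s=d.copy()
    for _ in range(20): s=d/(1+m["k1"]*(s**2).sum(1,keepdims=True))
    R=np.array(m["R"]);r=np.c_[s,np.ones(len(s))]@R;o=-R.T@m["t"]
    return o+r*((z-o[2])/r[:,2])[:,None]
def frame(x,y,yaw,pts):
    c,s=np.cos(yaw),np.sin(yaw);p=np.atleast_2d(pts)
    return np.c_[x+c*p[:,0]-s*p[:,1],y+s*p[:,0]+c*p[:,1],p[:,2]]
def crop(n,u0,v0,w,h,k,name,img=None):
    im=arm.capture(n) if img is None else img
    c=cv2.resize(im[v0:v0+h,u0:u0+w],None,fx=k,fy=k,interpolation=cv2.INTER_CUBIC)
    cv2.imwrite("pics/"+name,c);return im
```

Run:
```python
from h import *
im=cv2.imread("pics/top0.png")
a=cv2.resize(im[110:190,215:315],None,fx=6,fy=6,interpolation=cv2.INTER_CUBIC)
b=cv2.resize(im[185:225,130:170],None,fx=6,fy=6,interpolation=cv2.INTER_CUBIC)
o=np.zeros((480,600+200,3),np.uint8);o[:,:600]=a;o[:240,600:]=b[:,20:220]
cv2.imwrite("pics/c1.png",o)
print(back([[247,170],[150,205],[297,135],[373,181],[198,124]],0.04))
```

```text
[[ 0.55728434 -0.01683994  0.04      ]
 [ 0.45051065  0.26634569  0.04      ]
 [ 0.66335799 -0.16297441  0.04      ]
 [ 0.53036557 -0.39002637  0.04      ]
 [ 0.69197953  0.13030631  0.04      ]]
```

View pics/c1.png

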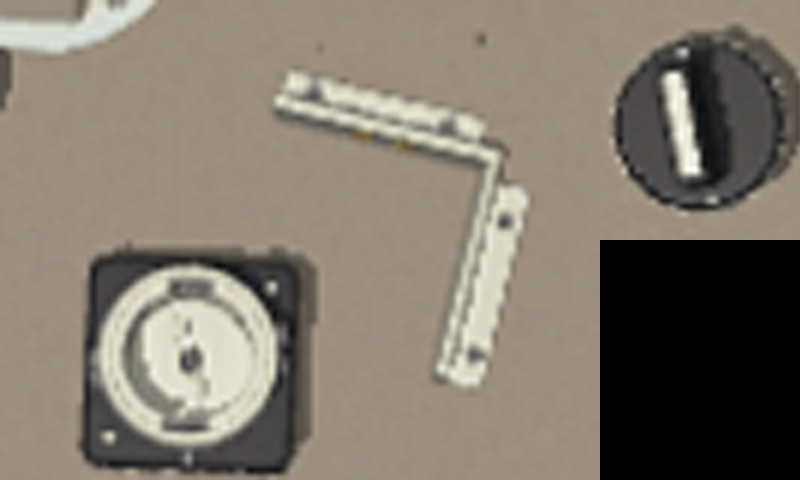

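```bash
cat > fit.py <<'E'
from h import *
from scipy.optimize import minimize
from scipy.ndimage import map_coordinates,gaussian_filter
def seg(a,b,n=40): return np.linspace(a,b,n)
def circ(r,z,n=120):
    t=np.linspace(0,2*np.pi,n);return np.c_[r*np.cos(t),r*np.sin(t),0*t+z]
DOCK=[seg((.052,-.052,.04),(.052,.058,.04)),seg((.058,-.058,.04),(.058,.058,.04)),
      seg((.052,-.052,.04),(-.058,-.052,.04)),seg((.058,-.058,.04),(-.058,-.058,.04)),
      seg((.078,-.04,.004),(.078,.05,.004)),seg((-.05,-.078,.004),(.04,-.078,.004))]
q=.042
FOOT=[seg((s*.052,-q,.044),(s*.052,q,.044)) for s in(1,-1)]+[seg((-q,s*.052,.044),(q,s*.052,.044)) for s in(1,-1)]
COL=[circ(.042,.084),circ(.037,.084)]
def bar(h,w,z): return [seg((s*h,-w,z),(s*h,w,z),12) for s in(1,-1)]+[seg((-h,s*w,z),(h,s*w,z)) for s in(1,-1)]
LID=[circ(.043,.028)]+bar(.031,.009,.058)*2
def fit(im,lines,p0,n="top",spread=(.012,.012,.15),sig=.8):
    g=cv2.GaussianBlur(im,(0,0),sig).astype(float)
    gm=sum(np.hypot(cv2.Sobel(g[...,c],cv2.CV_64F,1,0),cv2.Sobel(g[...,c],cv2.CV_64F,0,1)) for c in range(3))
    gm=np.sqrt(gm)
    pts=np.vstack(lines)
    def f(p):
        uv=proj(frame(*p,pts),n);return -map_coordinates(gm,[uv[:,1],uv[:,0]],order=1,mode="nearest").mean()
    rng=np.random.default_rng(0);c=np.array(p0)+rng.uniform(-1,1,(800,3))*spread
    c=c[np.argsort([f(x) for x in c])[:6]]
    r=[minimize(f,x,method="Nelder-Mead",options=dict(initial_simplex=x+np.vstack([np.zeros(3),np.diag([.002,.002,.03])]),xatol=1e-5,fatol=1e-5)) for x in c]
    r.sort(key=lambda a:a.fun);return [np.r_[np.round(a.x,4),round(a.fun,3)] for a in r[:3]]
def draw(im,items,n,u0,v0,w,h,k,name):
    o=cv2.resize(im[v0:v0+h,u0:u0+w],None,fx=k,fy=k,interpolation=cv2.INTER_CUBIC)
    for p,L,col in items:
        for l in L:
            uv=(proj(frame(*p,l),n)-[u0,v0]+.5)*k-.5
            cv2.polylines(o,[np.round(uv).astype(np.int32)],False,col,1)
    cv2.imwrite("pics/"+name,o)
E
python3 - <<'E'
from fit import *
im=cv2.imread("pics/top0.png")
m=fit(im,FOOT+COL,(.556,-.017,-.04));l=fit(im,LID,(.45,.267,.19))
# dock origin guess: inner corner (px 297+..) 
c=back([[215+497/6,110+155/6]],.04)[0];y=-.24
o=c[:2]-np.array([[np.cos(y),-np.sin(y)],[np.sin(y),np.cos(y)]])@[.055,-.055]
d=fit(im,DOCK,(o[0],o[1],y))
print("mill",m,"\nlid",l,"\ndock",o,d)
draw(im,[(m[0][:3],FOOT+COL,(0,0,255)),(d[0][:3],DOCK,(255,0,0)),(l[0][:3],LID,(0,255,0))],"top",120,110,200,120,4,"c2.png")
E
```

```text
Traceback (most recent call last):
  File "fit.py", line 23, in fit
    c=c[np.argsort([f(x) for x in c])[:6]]
                    ~^^^
  File "fit.py", line 21, in f
    uv=proj(frame(*p,pts),n);return -map_coordinates(gm,[uv[:,1],uv[:,0]],order=1,mode="nearest").mean()
  File "h.py", line 4, in proj
    m=arm.camera_model(n);c=np.atleast_2d(P)@np.array(m["R"]).T+m["t"]
ValueError: time passes only in moves, steps and waits
```

Too many calls to `camera_model`, so I'll cache it.

```bash
sed -i 's/m=arm.camera_model(n)/m=cam(n)/; 2a import functools\ncam=functools.cache(lambda n:arm.camera_model(n))' h.py
python3 - <<'E'
from fit import *
im=cv2.imread("pics/top0.png")
m=fit(im,FOOT+COL,(.556,-.017,-.04));l=fit(im,LID,(.45,.267,.19))
c=back([[215+497/6,110+155/6]],.04)[0];y=-.24
o=c[:2]-np.array([[np.cos(y),-np.sin(y)],[np.sin(y),np.cos(y)]])@[.055,-.055]
d=fit(im,DOCK,(o[0],o[1],y))
print("mill",m,"\nlid",l,"\ndock",o,d)
draw(im,[(m[0][:3],FOOT+COL,(0,0,255)),(d[0][:3],DOCK,(255,0,0)),(l[0][:3],LID,(0,255,0))],"top",120,110,200,120,4,"c2.png")
E
```

```text
mill [array([ 5.5650e-01, -1.7400e-02, -2.6100e-02, -2.4924e+01]), array([ 5.5650e-01, -1.7400e-02, -2.6100e-02, -2.4924e+01]), array([ 5.5650e-01, -1.7400e-02, -2.6100e-02, -2.4924e+01])] 
lid [array([  0.4559,   0.2601,   0.2016, -22.296 ]), array([  0.4559,   0.2601,   0.2016, -22.296 ]), array([  0.4559,   0.2601,   0.2016, -22.296 ])] 
dock [ 0.62056114 -0.0989638 ] [array([  0.6211,  -0.0973,  -0.2323, -20.231 ]), array([  0.6211,  -0.0973,  -0.2323, -20.231 ]), array([  0.6211,  -0.0973,  -0.2323, -20.231 ])]
```

View pics/c2.png

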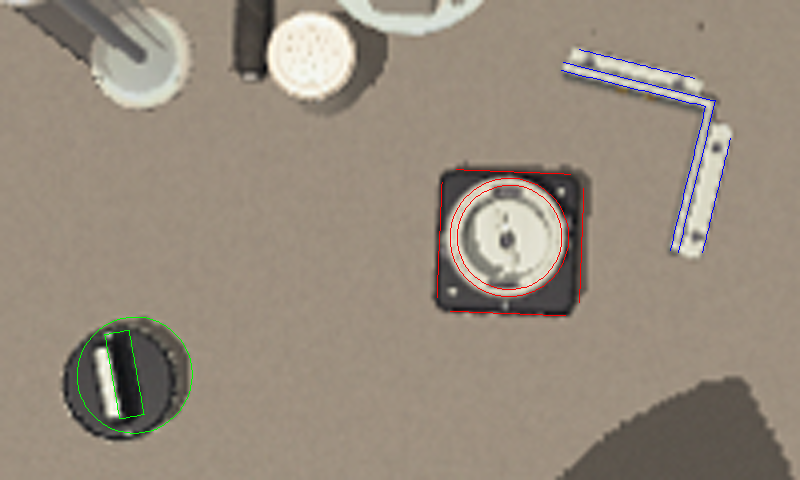

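The dock fit is good and the mill fit is within about 1 mm. The lid fit slipped onto the shadow: the true cap centre is near crop (120,380), with the bright bar stripe near (107,382). I'll refit the lid from its cap circle and stripe.

Run:
```python
from fit import *
im=cv2.imread("pics/top0.png")
p=back([[149.7,204.6]],.028)[0];print(p)
l=fit(im,[circ(.043,.028)],(p[0],p[1],.19),spread=(.005,.005,.1));print(l)
k=6;u0,v0=125,180
o=cv2.resize(im[v0:230,u0:175],None,fx=k,fy=k,interpolation=cv2.INTER_CUBIC)
w=(o.min(2)>140).astype(np.uint8)
n,lab,st,ce=cv2.connectedComponentsWithStats(w)
for i in range(1,n):
    if 100<st[i,4]<20000:
        pts=np.argwhere(lab==i)[:,::-1].astype(np.float32);uv=(pts+.5)/k-.5+[u0,v0]
        X=back(uv,.058);c=X.mean(0);e=np.linalg.svd(X[:,:2]-c[:2],full_matrices=False)[2][0]
        print(st[i],c,np.arctan2(e[1]/e[0],1),np.ptp((X[:,:2]-c[:2])@e),np.ptp((X[:,:2]-c[:2])@[-e[1],e[0]]))
# mill from dark mask of foot
for z,pp in((0.028,"x"),): pass
m=fit(im,FOOT,(.556,-.016,-.03),spread=(.006,.006,.06));print(m[0])
m=fit(im,COL,(.556,-.016,-.03),spread=(.006,.006,.06));print(m[0])
# dots / gaps for yaw
d=back([[215+270/6,110+288/6],[215+108/6,110+437/6]],.044);print(d.mean(0),d[0]-d[1])
def R(a): return np.array([[np.cos(a),-np.sin(a)],[np.sin(a),np.cos(a)]])
D=np.array([.6211,-.0973]);print("mill in dock",R(.2323)@(m[0][:2]-D))
```

```text
[0.45174924 0.27031343 0.028     ]
[array([  0.449 ,   0.2711,   0.3876, -22.67  ]), array([  0.4492,   0.2711,   0.1465, -22.661 ]), array([  0.4492,   0.2711,   0.1465, -22.661 ])]
[ 114  102   37  104 2009] [0.44936754 0.2720733  0.058     ] 0.22159473070608313 0.05115226396270956 0.010803369410727551
[ 5.5640e-01 -1.5100e-02 -2.4800e-02 -2.3097e+01]
[ 5.5680e-01 -1.7800e-02 -2.5300e-02 -2.6505e+01]
[ 0.55574906 -0.01554947  0.044     ] [ 0.07400734 -0.07783057  0.        ]
mill in dock [-0.08087507  0.06256168]
```

Measured poses:

| Object | x (m) | y (m) | Yaw (rad) |
|---|---|---|---|
| Mill | 0.556 | -0.016 | -0.025 |
| Dock | 0.621 | -0.097 | -0.232 |
| Lid | 0.449 | 0.2715 | 0.21 |

The plan is to push first with two spread fingertips along dock +x, with tool yaw at 2.909.

```bash
cat >> h.py <<'E'
D=np.array([.6211,-.0973]);YD=-.2323
def dk(x,y): return D+np.array([[np.cos(YD),-np.sin(YD)],[np.sin(YD),np.cos(YD)]])@[x,y]
from scipy.spatial.transform import Rotation as Ro
def st():
    s=arm.read_state();w,x,y,z=s["tcp_rot"];M=Ro.from_quat([x,y,z,w]).as_matrix()
    psi=np.arctan2(M[1,0],M[0,0]);return s,M,psi
def to(x,y,z,psi=None):
    s,M,p=st();d=M.T@(np.array([x,y,z])-s["position"])
    print("t",round(s["t"],2),"pos",np.round(s["position"],4),"psi",round(p,4),"q",np.round(s["joints"],3),"F",np.round(s["force"],1),"Tq",np.round(s["wrist_torque"],2))
    print("  need",np.round(d,4),"turn",None if psi is None else round(-((psi-p+np.pi)%(2*np.pi)-np.pi),4))
def dkpos():
    s,M,p=st();c,n=np.cos(YD),np.sin(YD);v=s["position"][:2]-D;return np.round([c*v[0]+n*v[1],-n*v[0]+c*v[1]],4)
E
echo '[{"sx":0.0425,"sy":-0.0288},{"sx":0.0425,"sy":-0.0288},{"sx":0.0425,"sy":-0.0288},{"sx":0.0425,"sy":-0.0288},{"sx":0.0425,"sy":-0.0288},{"sx":0.0425,"sy":-0.0288},{"sx":0.0425,"sy":-0.0288},{"sx":0.0425,"sy":-0.0288}]' > m.json && python3 nudge.py m.json .06 30
python3 -c "
from h import *
p=dk(-.165,.063);print(p);to(*p,.03,2.909)"
```

```text
t: 1.1
position: [0.4254, -0.0861, 0.2392]
tcp_rot: [0.0, 0.973, 0.231, -0.0]
force: [0.3, -0.5, -0.4]
opening: 0.06
grasp_force: 0.0
[0.47503562 0.00199348]
t 1.1 pos [ 0.4254 -0.0861  0.2392] psi 0.4668 q [-0.2    0.078 -0.194  1.299 -0.     2.475] F [ 0.3 -0.5 -0.4] Tq [-0.08 -0.02  0.04]
  need [ 0.084  -0.0563  0.2092] turn -2.4422
```

```bash
echo '[{"sx":0.042,"sy":-0.028},{"sx":0.042,"sy":-0.028},{"sz":0.01,"yaw":-0.188},{"sz":0.01,"yaw":-0.188},{"sz":0.01,"yaw":-0.188},{"sz":0.01,"yaw":-0.188},{"sz":0.01,"yaw":-0.188},{"sz":0.01,"yaw":-0.188}]' > m.json && python3 nudge.py m.json >/dev/null
echo '[{"sz":0.015,"yaw":-0.188},{"sz":0.015,"yaw":-0.188},{"sz":0.015,"yaw":-0.188},{"sz":0.015,"yaw":-0.188},{"sz":0.015,"yaw":-0.188},{"sz":0.015,"yaw":-0.188},{"sz":0.01,"yaw":-0.186},{}]' > m.json && python3 nudge.py m.json
python3 -c "
from h import *
p=dk(-.165,.063);to(*p,.03,2.909)"
```

```text
t: 3.1
position: [0.474, 0.0001, 0.0786]
tcp_rot: [-0.001, 0.12, 0.993, -0.0]
force: [0.1, -0.4, 0.8]
opening: 0.0601
grasp_force: 0.0
t 3.1 pos [4.74e-01 1.00e-04 7.86e-02] psi 2.9018 q [ 0.     0.256 -0.401  0.915  0.     0.24 ] F [ 0.1 -0.4  0.8] Tq [-0.02 -0.01 -0.  ]
  need [-0.0006  0.0021  0.0486] turn -0.0072
```

```bash
echo '[{"sy":0.002,"sz":0.024,"yaw":-0.007},{"sz":0.0245},{"sx":-0.009},{"sx":-0.009},{"sx":-0.009},{"sx":-0.009},{"sx":-0.009},{"sx":-0.009}]' > m.json && python3 nudge.py m.json 
echo '[{"sx":-0.008},{"sx":-0.008},{"sx":-0.008},{"sx":-0.008},{"sx":-0.004},{}]' > m.json && python3 nudge.py m.json 
python3 -c "
from h import *
p=dk(-.063,.063);to(*p,.03,2.909);print(dkpos())
im=arm.capture('top');cv2.imwrite('pics/t2.png',im);crop('top',200,100,130,100,6,'c3.png',im)"
```

```text
t: 4.1
position: [0.5284, -0.0104, 0.0314]
tcp_rot: [0.0, 0.116, 0.993, 0.0]
force: [-8.2, 3.0, 5.3]
opening: 0.0603
grasp_force: 3.7
t: 4.85
position: [0.5637, -0.0189, 0.0312]
tcp_rot: [0.001, 0.116, 0.993, -0.0]
force: [-0.2, -0.3, 0.2]
opening: 0.06
grasp_force: 0.0
t 4.85 pos [ 0.5637 -0.0189  0.0312] psi 2.9092 q [-0.033  0.466 -0.225  0.879 -0.     0.199] F [-0.2 -0.3  0.2] Tq [0.   0.04 0.01]
  need [-0.0109 -0.      0.0013] turn 0.0002
[-0.0739  0.063 ]
```

View pics/c3.png

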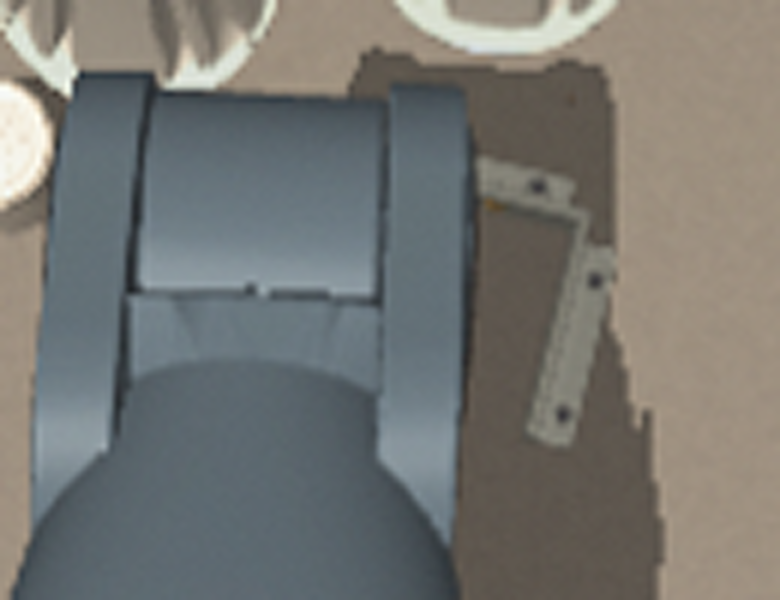

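The arm hides the mill at around (260,250) and only the dock's right part shows, so I'll steer by pose and force. I'll stop about 2 mm short of the far wall, retreat, and go round to the +y face.

```bash
echo '[{"sx":-0.004},{"sx":-0.004},{"sx":-0.001},{},{"sx":0.02},{"sx":0.05},{"sx":0.02,"sz":-0.03},{}]' > m.json && python3 nudge.py m.json 
python3 -c "
from h import *
to(*dk(-.01,.063+.1),.08,1.3385);print(dkpos())
im=arm.capture('top');cv2.imwrite('pics/t3.png',im);crop('top',200,100,130,100,6,'c4.png',im)"
```

```text
t: 5.9
position: [0.4845, 0.0002, 0.0629]
tcp_rot: [0.002, 0.115, 0.993, 0.0]
force: [0.2, 0.2, 0.7]
opening: 0.0599
grasp_force: 0.0
t 5.9 pos [4.845e-01 2.000e-04 6.290e-02] psi 2.9101 q [ 0.     0.287 -0.404  0.876 -0.     0.232] F [0.2 0.2 0.7] Tq [0.02 0.02 0.01]
  need [-0.1455  0.0995 -0.0166] turn 1.5716
[-0.1554  0.0634]
```

View pics/c4.png

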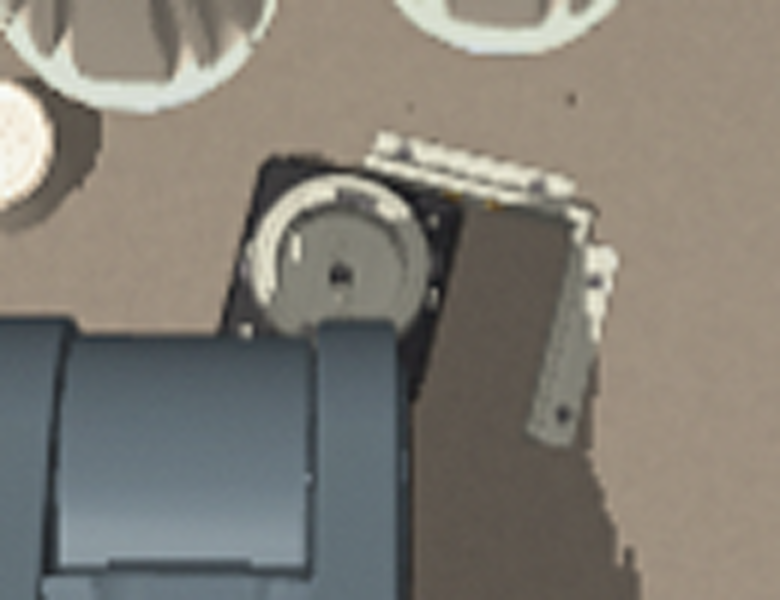

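The mill is now square with the dock and next to the far wall: its foot's right edge is near (460,205) and the far wall starts near (370,160). Next I'll push on the +y face.

```bash
echo '[{"sz":-0.008,"yaw":0.188},{"sz":-0.008,"yaw":0.188},{"sz":-0.008,"yaw":0.188},{"sz":-0.008,"yaw":0.188},{"sz":-0.008,"yaw":0.188},{"sz":-0.008,"yaw":0.188},{"sz":-0.008,"yaw":0.188},{"sz":-0.008,"yaw":0.188}]' > m.json && python3 nudge.py m.json >/dev/null; echo '[{"yaw":0.068},{}]' > m.json && python3 nudge.py m.json
python3 -c "
from h import *
to(*dk(-.002,.138),.03,1.3385)"
```

```text
t: 7.2
position: [0.4845, -0.0002, 0.1244]
tcp_rot: [0.0, 0.783, 0.622, -0.0]
force: [-0.3, 1.5, 0.4]
opening: 0.0597
grasp_force: 0.0
t 7.2 pos [ 4.845e-01 -2.000e-04  1.244e-01] psi 1.3421 q [-0.     0.235 -0.303  1.033 -0.     1.799] F [-0.3  1.5  0.4] Tq [-0.02 -0.04 -0.01]
  need [0.0744 0.1535 0.0944] turn 0.0036
```

```bash
echo '[{"sx":0.0185,"sy":0.0385,"yaw":0.0035},{"sx":0.0185,"sy":0.0385},{"sx":0.0185,"sy":0.0385},{"sx":0.0185,"sy":0.0385},{"sz":0.045},{"sz":0.04},{"sz":0.009},{}]' > m.json && python3 nudge.py m.json
python3 -c "
from h import *
to(*dk(-.002,.063),.03,1.3385)"
```

```text
t: 8.2
position: [0.651, 0.0365, 0.0311]
tcp_rot: [-0.0, 0.784, 0.621, -0.0]
force: [-0.5, -0.3, 0.9]
opening: 0.0598
grasp_force: 0.0
t 8.2 pos [0.651  0.0365 0.0311] psi 1.339 q [ 0.056  0.63   0.055  0.996 -0.     1.859] F [-0.5 -0.3  0.9] Tq [-0.03 -0.04 -0.02]
  need [-0.0741 -0.0003  0.0011] turn 0.0005
```

```bash
echo '[{"sx":-0.009},{"sx":-0.009},{"sx":-0.009},{"sx":-0.009},{"sx":-0.009},{"sx":-0.009},{"sx":-0.006},{"sx":-0.004}]' > m.json && python3 nudge.py m.json
echo '[{"sx":-0.003},{"sx":-0.003},{"sx":-0.003},{}]' > m.json && python3 nudge.py m.json
python3 -c "
from h import *
to(*dk(-.002,.063),.03,1.3385);print(dkpos())"
```

```text
t: 9.2
position: [0.6369, -0.0257, 0.0321]
tcp_rot: [0.0, 0.784, 0.62, 0.001]
force: [2.5, 6.3, 5.5]
opening: 0.06
grasp_force: 3.5
t: 9.7
position: [0.6348, -0.0346, 0.032]
tcp_rot: [0.0, 0.784, 0.62, 0.001]
force: [2.5, 4.9, 3.5]
opening: 0.0596
grasp_force: 2.2
t 9.7 pos [ 0.6348 -0.0346  0.032 ] psi 1.3382 q [-5.500e-02  5.950e-01 -3.000e-03  9.700e-01  1.000e-03  1.748e+00] F [2.5 4.9 3.5] Tq [ 0.75 -0.37  0.02]
  need [-0.0011 -0.0009  0.002 ] turn -0.0003
[-0.0011  0.0641]
```

```bash
echo '[{"sx":-0.0015},{"sx":-0.0015},{}]' > m.json && python3 nudge.py m.json;echo '[{"sx":-0.0015},{}]' > m.json && python3 nudge.py m.json
python3 -c "
from h import *
to(*dk(-.002,.063),.03,1.3385);print(dkpos())"
```

```text
t: 10.07
position: [0.6347, -0.035, 0.032]
tcp_rot: [-0.001, 0.784, 0.621, 0.003]
force: [4.2, 22.3, 3.4]
opening: 0.06
grasp_force: 11.4
t: 10.32
position: [0.6347, -0.0351, 0.0321]
tcp_rot: [-0.002, 0.784, 0.621, 0.004]
force: [6.9, 31.7, 3.3]
opening: 0.0604
grasp_force: 16.5
t 10.32 pos [ 0.6347 -0.0351  0.0321] psi 1.3407 q [-0.059  0.594 -0.005  0.969  0.008  1.742] F [ 6.9 31.7  3.3] Tq [ 6.31 -1.45 -0.41]
  need [-0.0007 -0.0009  0.0021] turn 0.0022
[-0.0011  0.0637]
```

Contact with the right wall shows at TCP dock y = 0.0637, close to the predicted 0.063. Next is the +x finishing push.

```bash
echo '[{"sx":0.015},{"sx":0.005,"sz":-0.05},{"sz":-0.05},{"sy":-0.04,"yaw":-0.188},{"yaw":-0.188},{"yaw":-0.188},{"yaw":-0.188},{"yaw":-0.188}]' > m.json && python3 nudge.py m.json >/dev/null
echo '[{"yaw":-0.188},{"yaw":-0.188},{"yaw":-0.188},{"yaw":-0.067},{}]' > m.json && python3 nudge.py m.json
python3 -c "
from h import *
to(*dk(-.09,.0),.03,2.909)"
```

```text
t: 11.95
position: [0.5986, -0.0105, 0.131]
tcp_rot: [0.0, 0.118, 0.993, -0.0]
force: [-0.7, -0.1, 0.2]
opening: 0.06
grasp_force: 0.0
t 11.95 pos [ 0.5986 -0.0105  0.131 ] psi 2.9044 q [-0.017  0.454  0.029  1.145 -0.     0.22 ] F [-0.7 -0.1  0.2] Tq [-0.02  0.   -0.01]
  need [ 0.0478 -0.0795  0.101 ] turn -0.0046
```

```bash
echo '[{"sx":0.025,"sy":-0.04,"yaw":-0.0045},{"sx":0.023,"sy":-0.0395},{"sz":0.05},{"sz":0.045},{"sz":0.005},{"sx":-0.008},{"sx":-0.008},{"sx":-0.004}]' > m.json && python3 nudge.py m.json
python3 -c "
from h import *
to(*dk(-.063,.0),.03,2.909);print(dkpos())"
```

```text
t: 12.95
position: [0.5547, -0.0811, 0.0321]
tcp_rot: [0.001, 0.116, 0.993, -0.0]
force: [-0.3, -0.2, 0.3]
opening: 0.0601
grasp_force: 0.0
t 12.95 pos [ 0.5547 -0.0811  0.0321] psi 2.9097 q [-0.145  0.458 -0.235  0.876 -0.     0.087] F [-0.3 -0.2  0.3] Tq [0.02 0.03 0.02]
  need [-0.0054 -0.0004  0.0021] turn 0.0007
[-0.0684  0.0004]
```

```bash
echo '[{"sx":-0.002},{"sx":-0.002},{"sx":-0.0015},{"sx":-0.0015},{}]' > m.json && python3 nudge.py m.json; echo '[{"sx":-0.0015},{"sx":-0.0015},{}]' > m.json && python3 nudge.py m.json
python3 -c "
from h import *
to(*dk(-.063,.0),.03,2.909);print(dkpos())"
```

```text
t: 13.58
position: [0.559, -0.0823, 0.0306]
tcp_rot: [-0.001, 0.116, 0.993, 0.0]
force: [-4.9, 1.5, 3.9]
opening: 0.0601
grasp_force: 2.7
t: 13.95
position: [0.5619, -0.083, 0.0306]
tcp_rot: [-0.001, 0.116, 0.993, 0.0]
force: [-4.5, 0.8, 3.3]
opening: 0.0602
grasp_force: 2.6
t 13.95 pos [ 0.5619 -0.083   0.0306] psi 2.9099 q [-0.147  0.476 -0.21   0.887  0.     0.085] F [-4.5  0.8  3.3] Tq [0.24 1.01 0.04]
  need [ 0.0021 -0.0003  0.0006] turn 0.0009
[-0.0609  0.0003]
```

```bash
echo '[{"sx":-0.0015},{"sx":-0.0015},{}]' > m.json && python3 nudge.py m.json; echo '[{"sx":-0.0015},{"sx":-0.0015},{}]' > m.json && python3 nudge.py m.json
python3 -c "
from h import *
to(*dk(-.063,.0),.03,2.909);print(dkpos())"
```

```text
t: 14.32
position: [0.5621, -0.0831, 0.0301]
tcp_rot: [-0.003, 0.116, 0.993, 0.0]
force: [-22.3, 5.5, 15.0]
opening: 0.0598
grasp_force: 11.6
t: 14.7
position: [0.5622, -0.0831, 0.0297]
tcp_rot: [-0.006, 0.115, 0.993, 0.001]
force: [-41.0, 9.9, 28.6]
opening: 0.0602
grasp_force: 21.3
t 14.7 pos [ 0.5622 -0.0831  0.0297] psi 2.9101 q [-0.147  0.485 -0.197  0.9    0.001  0.084] F [-41.    9.9  28.6] Tq [ 1.82  7.72 -0.07]
  need [ 0.0024 -0.0002 -0.0003] turn 0.0011
[-0.0606  0.0002]
```

Both walls are reached. I'll retreat, head to the lid, and check the mill's pose by picture on the way.

```bash
echo '[{"sx":0.03},{"sx":0.01,"sz":-0.05},{"sx":0.02,"sy":-0.02,"sz":-0.04},{"sx":0.01,"sy":-0.05,"sz":-0.02},{"sy":-0.06},{"sy":-0.06},{"sy":-0.06},{}]' > m.json && python3 nudge.py m.json .06
python3 -c "
from fit import *
to(.449,.2715,.15,.21+np.pi)
im=arm.capture('top');cv2.imwrite('pics/t5.png',im)
for L in (FOOT,COL,FOOT+COL): print(fit(im,L,(*D,YD),spread=(.006,.006,.04))[0])
print(fit(im,DOCK,(*D,YD),spread=(.006,.006,.04))[0])
draw(im,[((*D,YD),FOOT+DOCK,(0,0,255))],'top',220,100,120,100,6,'c5.png')
cv2.imwrite('pics/s5.png',arm.capture('side'))
"
```

```text
t: 15.7
position: [0.4417, -0.3151, 0.1407]
tcp_rot: [-0.0, 0.118, 0.993, -0.0]
force: [0.8, 0.9, 0.6]
opening: 0.0601
grasp_force: 0.0
t 15.7 pos [ 0.4417 -0.3151  0.1407] psi 2.9051 q [-6.190e-01  3.370e-01 -1.210e-01  1.113e+00 -1.000e-03 -3.830e-01] F [0.8 0.9 0.6] Tq [ 0.01 -0.02 -0.07]
  need [ 0.1304  0.572  -0.0097] turn -0.4465
[  0.6191  -0.0962  -0.2367 -28.323 ]
[  0.6203  -0.0999  -0.3012 -24.868 ]
[  0.6185  -0.096   -0.2366 -25.981 ]
[  0.6142  -0.0944  -0.2414 -23.209 ]
```

View pics/c5.png

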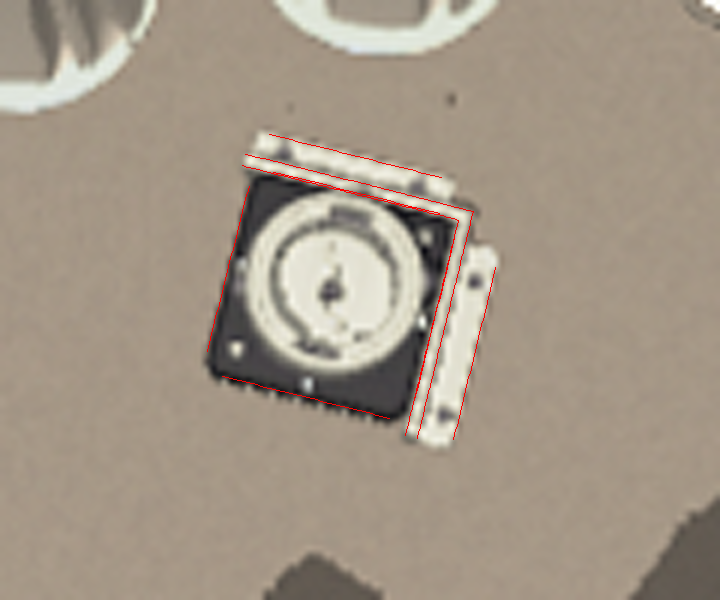

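I moved the wrong way (y sign) but in free air, clear of everything. The picture shows the mill's foot square inside both fence walls, with no gap at the far edge (crop 250,175 to 460,220) or the right edge (455,225 to 410,410). Now to the lid.

```bash
echo '[{"sx":0.013,"sy":0.057},{"sx":0.013,"sy":0.057},{"sx":0.013,"sy":0.057},{"sx":0.013,"sy":0.057},{"sx":0.013,"sy":0.057},{"sx":0.013,"sy":0.057},{"sx":0.013,"sy":0.057},{"sx":0.013,"sy":0.057}]' > m.json && python3 nudge.py m.json >/dev/null;echo '[{"sx":0.013,"sy":0.057},{"sx":0.013,"sy":0.057},{"yaw":-0.18},{"yaw":-0.18},{"yaw":-0.085},{}]' > m.json && python3 nudge.py m.json .06
python3 -c "
from h import *
to(.449,.2715,.043,.215+np.pi)"
```

```text
t: 17.55
position: [0.4465, 0.2737, 0.1409]
tcp_rot: [-0.0, -0.107, 0.994, 0.0]
force: [-0.0, -0.1, -0.4]
opening: 0.0596
grasp_force: 0.0
t 17.55 pos [0.4465 0.2737 0.1409] psi -2.9271 q [ 0.55   0.3   -0.172  1.099  0.     0.335] F [-0.  -0.1 -0.4] Tq [ 0.07 -0.03  0.02]
  need [-0.002  -0.0027  0.0979] turn -0.0005
```

```bash
echo '[{"sx":-0.002,"sy":-0.0025,"sz":0.05},{"sz":0.04},{"sz":0.012},{}]' > m.json && python3 nudge.py m.json .06; echo '[{},{},{},{},{},{}]' > m.json && python3 nudge.py m.json .0 60;python3 -c "
from h import *
to(.449,.2715,.043,.215+np.pi)"
```

```text
t: 18.05
position: [0.4496, 0.2711, 0.0391]
tcp_rot: [-0.0, -0.106, 0.994, -0.0]
force: [0.9, -0.1, 0.7]
opening: 0.0601
grasp_force: 0.0
t: 18.8
position: [0.4506, 0.2712, 0.0399]
tcp_rot: [0.001, -0.106, 0.994, 0.0]
force: [-1.1, 0.4, 8.5]
opening: 0.0172
grasp_force: 58.5
t 18.8 pos [0.4506 0.2712 0.0399] psi -2.9285 q [ 0.542  0.388 -0.323  0.858  0.     0.329] F [-1.1  0.4  8.5] Tq [-0.16  0.29 -0.  ]
  need [ 0.0015  0.0006 -0.0031] turn -0.0019
```

```bash
echo '[{"sz":-0.03},{"sz":-0.045},{"sz":-0.045,"yaw":0.15},{"yaw":0.15},{"yaw":0.146},{}]' > m.json && python3 nudge.py m.json; python3 -c "
from h import *
to(.6225,-.097,.16,2.9086)"
```

```text
t: 19.55
position: [0.45, 0.2708, 0.1592]
tcp_rot: [0.0, 0.116, 0.993, 0.0]
force: [0.3, 0.6, -1.0]
opening: 0.0171
grasp_force: 59.2
t 19.55 pos [0.45   0.2708 0.1592] psi 2.9095 q [ 0.542  0.292 -0.135  1.143  0.     0.774] F [ 0.3  0.6 -1. ] Tq [-0.01  0.01 -0.02]
  need [-0.2525 -0.3183 -0.0008] turn 0.0009
```

```bash
echo '[{"sx":-0.0316,"sy":-0.0398},{"sx":-0.0316,"sy":-0.0398},{"sx":-0.0316,"sy":-0.0398},{"sx":-0.0316,"sy":-0.0398},{"sx":-0.0316,"sy":-0.0398},{"sx":-0.0316,"sy":-0.0398},{"sx":-0.0316,"sy":-0.0398},{"sx":-0.0313,"sy":-0.0397}]' > m.json && python3 nudge.py m.json>/dev/null;  echo '[{},{}]' > m.json && python3 nudge.py m.json; python3 -c "
from fit import *
to(.6225,-.097,.16,2.9086)
im=arm.capture('side');cv2.imwrite('pics/s6.png',im)
uv=proj([[.62,-.1,.08]],'side')[0];print(uv)
u,v=int(uv[0]),int(uv[1]);crop('side',u-40,v-40,80,75,8,'c6.png',im)"
```

```text
t: 20.8
position: [0.6219, -0.097, 0.1586]
tcp_rot: [-0.0, 0.115, 0.993, 0.0]
force: [-0.1, -0.0, -1.3]
opening: 0.0167
grasp_force: 59.3
t 20.8 pos [ 0.6219 -0.097   0.1586] psi 2.9107 q [-0.155  0.507  0.183  1.247  0.     0.076] F [-0.1 -0.  -1.3] Tq [0.04 0.   0.04]
  need [-0.0005  0.0002 -0.0014] turn 0.0021
[282.10830722 197.85038184]
```

View pics/c6.png

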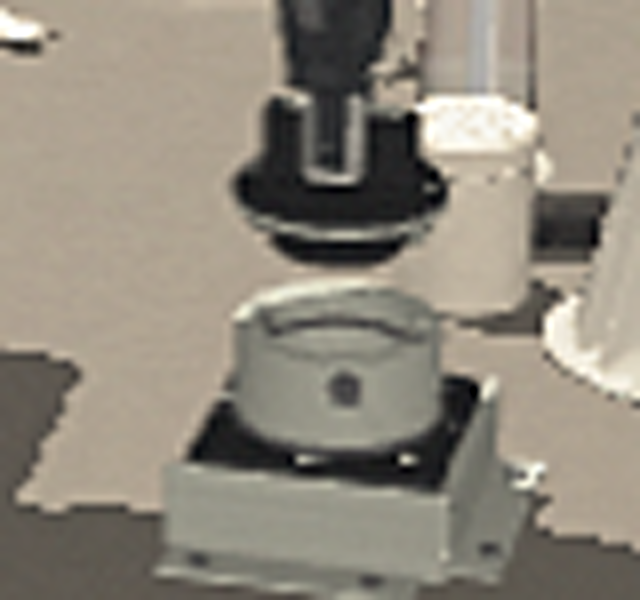

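The side view shows the lid held level above the collar. The cap spans u 232–450 (centre 341), the bar centre is at 342, the finger at 332 and the collar spans 237–440 (centre 338.5). I'll work out the relative offset by fitting the cap and the collar in this same picture.

Run:
```python
from fit import *
im=cv2.imread("pics/s6.png")
u0=282-40
z0=.1586-.040
def half(z): # visible silhouettes: left/right extreme edges of circle => u centre
    pass
from scipy.optimize import brentq
def ucen(x,y,r,z):
    u=proj(frame(x,y,0,circ(r,z)),"side")[:,0];return (u.min()+u.max())/2,np.ptp(u)
conv=lambda a:(a+.5)/8-.5+u0
for nm,l,r,rad,z,y in(("cap",232,450,.043,z0+.023,-.097),("collar",237,440,.042,.075,-.0965)):
    t=(conv(l)+conv(r))/2
    x=brentq(lambda x:ucen(x,y,rad,z)[0]-t,.5,.75);print(nm,x,"width px",(r-l)/8,ucen(x,y,rad,z)[1])
    
p=fit(im,[circ(.042,.084),circ(.037,.084)],(.621,-.097,0),"side",(.008,.008,.0),.8);print(p[0])
p=fit(im,[circ(.043,z0+.028),circ(.043,z0+.018)],(.624,-.097,0),"side",(.008,.008,.0),.8);print(p[0])
p=fit(im,[circ(.043,z0+.018)],(.624,-.097,0),"side",(.008,.008,.0),.8);print(p[0])
```

```text
cap 0.6254049621161271 width px 27.25 27.04678747308685
collar 0.625835185098632 width px 25.375 25.935366519274794
[  0.6358  -0.0781  -0.192  -18.895 ]
[ 6.2570e-01 -1.0180e-01  1.1400e-02 -2.4644e+01]
[  0.6261  -0.0827  -0.0858 -26.685 ]
```

Cap and collar agree in x to about 0.5 mm, so I'll lower with force checks.

```bash
echo '[{"sz":0.015,"yaw":0.001},{"sz":0.015},{"sz":0.004},{"sz":0.002},{"sz":0.002},{}]' > m.json && python3 nudge.py m.json; echo '[{"sz":0.002},{"sz":0.002},{}]' > m.json && python3 nudge.py m.json; python3 -c "
from h import *
to(.6225,-.097,.106,2.9086)"
```

```text
t: 21.6
position: [0.6223, -0.0972, 0.1209]
tcp_rot: [0.0, 0.117, 0.993, -0.0]
force: [-0.6, -0.0, -1.5]
opening: 0.0169
grasp_force: 59.3
t: 21.98
position: [0.6221, -0.0972, 0.1166]
tcp_rot: [-0.0, 0.117, 0.993, 0.0]
force: [-0.4, 0.8, -1.6]
opening: 0.0176
grasp_force: 59.3
t 21.98 pos [ 0.6221 -0.0972  0.1166] psi 2.9078 q [-0.155  0.526  0.105  1.15   0.     0.079] F [-0.4  0.8 -1.6] Tq [0.03 0.01 0.02]
  need [-0.0004  0.0003  0.0106] turn -0.0008
```

```bash
echo '[{"sz":0.002},{"sz":0.002},{}]' > m.json && python3 nudge.py m.json; echo '[{"sz":0.002},{"sz":0.002},{"sz":0.001},{}]' > m.json && python3 nudge.py m.json; echo '[{"sz":0.001},{"sz":0.001},{}]' > m.json && python3 nudge.py m.json; python3 -c "
from h import *
to(.6225,-.097,.106,2.9086)"
```

```text
t: 22.35
position: [0.6221, -0.0972, 0.1126]
tcp_rot: [-0.0, 0.117, 0.993, -0.0]
force: [0.5, -0.0, -0.8]
opening: 0.0171
grasp_force: 59.3
t: 22.85
position: [0.6221, -0.0971, 0.1077]
tcp_rot: [-0.0, 0.117, 0.993, 0.0]
force: [-0.7, -0.9, -1.1]
opening: 0.0172
grasp_force: 59.3
t: 23.22
position: [0.6223, -0.0972, 0.106]
tcp_rot: [0.0, 0.117, 0.993, 0.0]
force: [0.1, 0.5, 2.0]
opening: 0.017
grasp_force: 59.7
t 23.23 pos [ 0.6223 -0.0972  0.106 ] psi 2.9078 q [-0.155  0.532  0.087  1.126  0.     0.079] F [0.1 0.5 2. ] Tq [ 0.01  0.2  -0.02]
  need [-0.0002  0.0002 -0.    ] turn -0.0008
```

The lid is fully seated: contact comes at TCP z = 0.106, as predicted. Before twisting I'll add a light down-press and bias the mill into the corner.

```bash
echo '[{"sx":-0.001,"sy":-0.001,"sz":0.001},{"sx":-0.001,"sy":-0.001},{"sx":-0.0005,"sy":-0.0005},{}]' > m.json && python3 nudge.py m.json; python3 -c "
from h import *
to(.6225,-.097,.106,2.9086);print(dkpos())"
```

```text
t: 23.72
position: [0.6235, -0.0984, 0.106]
tcp_rot: [-0.0, 0.116, 0.993, 0.002]
force: [-13.0, 14.3, 20.7]
opening: 0.0168
grasp_force: 62.6
t 23.73 pos [ 0.6235 -0.0984  0.106 ] psi 2.9089 q [-0.158  0.535  0.093  1.129  0.003  0.075] F [-13.   14.3  20.7] Tq [ 2.69  2.54 -0.11]
  need [ 0.0013  0.0011 -0.    ] turn 0.0003
[ 0.0026 -0.0005]
```

```bash
echo '[{"sx":0.0003,"sy":0.0003,"sz":-0.0004},{},{"yaw":0.06},{"yaw":0.06},{"yaw":0.06},{"yaw":0.06},{}]' > m.json && python3 nudge.py m.json - 100; python3 -c "
from h import *
to(.6235,-.0984,.106,2.9093-.7854);print(dkpos())"
```

```text
t: 24.6
position: [0.6241, -0.0977, 0.1062]
tcp_rot: [0.0, 0.234, 0.972, 0.002]
force: [-5.1, 16.0, 14.6]
opening: 0.0162
grasp_force: 98.0
t 24.6 pos [ 0.6241 -0.0977  0.1062] psi 2.6689 q [-0.157  0.535  0.093  1.129  0.004  0.316] F [-5.1 16.  14.6] Tq [3.16 1.08 0.3 ]
  need [ 0.0002 -0.0009  0.0002] turn 0.545
[0.003  0.0003]
```

```bash
echo '[{"yaw":0.07},{"yaw":0.07},{"yaw":0.07},{"yaw":0.07},{"yaw":0.07},{"yaw":0.07},{"yaw":0.07},{}]' > m.json && python3 nudge.py m.json; python3 -c "
from h import *
to(.6235,-.0984,.106,2.9093-.7854);print(dkpos())"
```

```text
t: 25.6
position: [0.6244, -0.0975, 0.1063]
tcp_rot: [-0.0, 0.463, 0.886, 0.002]
force: [-2.3, 16.4, 13.3]
opening: 0.0162
grasp_force: 97.9
t 25.6 pos [ 0.6244 -0.0975  0.1063] psi 2.1787 q [-0.157  0.535  0.094  1.128  0.004  0.806] F [-2.3 16.4 13.3] Tq [3.45 0.71 0.21]
  need [-0.0002 -0.0013  0.0003] turn 0.0548
[0.0033 0.0006]
```

```bash
echo '[{"yaw":0.03},{"yaw":0.025},{},{}]' > m.json && python3 nudge.py m.json; python3 -c "
from fit import *
to(.6235,-.0984,.106,2.9093-.7854);print(dkpos())
im=arm.capture('side');cv2.imwrite('pics/s7.png',im)
crop('side',242,157,80,75,8,'c7.png',im)"
```

```text
t: 26.1
position: [0.6247, -0.0974, 0.1063]
tcp_rot: [-0.0, 0.487, 0.874, 0.002]
force: [-0.4, 18.9, 13.0]
opening: 0.0163
grasp_force: 97.8
t 26.1 pos [ 0.6247 -0.0974  0.1063] psi 2.125 q [-0.157  0.535  0.094  1.128  0.005  0.86 ] F [-0.4 18.9 13. ] Tq [3.8  0.3  0.47]
  need [-0.0003 -0.0016  0.0003] turn 0.0011
[0.0035 0.0008]
```

View pics/c7.png

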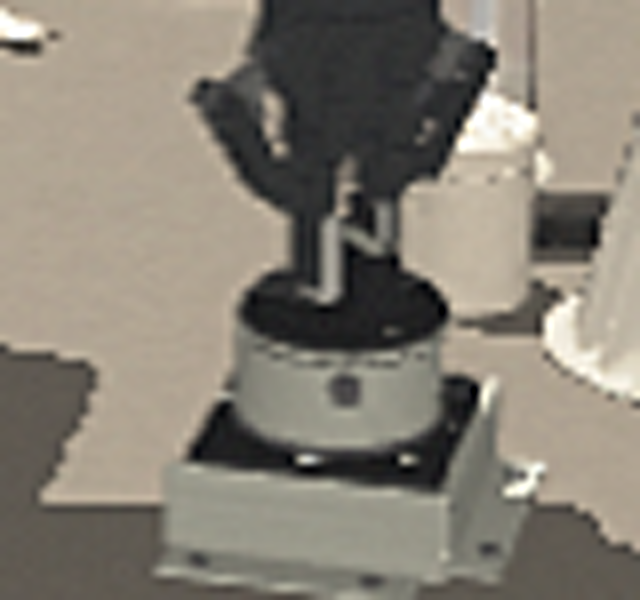

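The lid's cap is flush on the collar (crop 240–445, row 330) and the mill stands inside both walls. I'll check numerically that the mill hasn't shifted since before the twist.

Run:
```python
from h import *
a=cv2.cvtColor(cv2.imread("pics/s6.png"),6).astype(np.float32);b=cv2.cvtColor(cv2.imread("pics/s7.png"),6).astype(np.float32)
for n,(v,h,u,w) in dict(collar=(199,15,270,30),footL=(205,11,265,18),footR=(205,12,284,18),dockref=(216,16,262,44)).items():
    M=np.eye(2,3,dtype=np.float32)
    cc,M=cv2.findTransformECC(a[v:v+h,u:u+w],b[v-3:v+h+3,u-3:u+w+3],np.array([[1,0,3],[0,1,3]],np.float32),cv2.MOTION_TRANSLATION)
    print(n,round(cc,3),np.round(M[:,2]-3,2))
to(.6235,-.0984,.106,2.9093-.7854)
```

```text
collar 0.842 [-0.09  0.84]
footL 0.984 [ 0.15 -0.37]
footR 0.977 [-0.23 -0.06]
dockref 0.96 [-0.05  0.22]
t 26.15 pos [ 0.6247 -0.0973  0.1063] psi 2.125 q [-0.157  0.535  0.094  1.128  0.005  0.86 ] F [-0.4 16.9 12.4] Tq [3.76 0.28 0.41]
  need [-0.0003 -0.0016  0.0003] turn 0.0011
```

The mill hasn't moved. I'll even out the corner push slightly (more toward the far wall, less toward the right wall), hold, then re-check.

```bash
echo '[{"sy":0.0008},{},{},{}]' > m.json && python3 nudge.py m.json; python3 -c "
from fit import *
to(.6235,-.0984,.106,2.9093-.7854);print(dkpos())"
```

```text
t: 26.65
position: [0.6248, -0.0973, 0.1062]
tcp_rot: [-0.0, 0.487, 0.874, 0.002]
force: [-4.9, 15.6, 14.4]
opening: 0.0163
grasp_force: 98.4
t 26.65 pos [ 0.6248 -0.0973  0.1062] psi 2.1247 q [-0.156  0.536  0.095  1.129  0.004  0.861] F [-4.9 15.6 14.4] Tq [3.17 1.15 0.45]
  need [-0.0003 -0.0017  0.0002] turn 0.0008
[0.0036 0.0008]
```

```bash
python3 -c "
from bench import arm
print(arm.sign_off())"
```

```text
the job is handed in; nothing more can be done
None
```

I handed the job in at about 26.7 s: the mill is flush in its dock, the lid is fully seated and held at about 45° clockwise (the pulse point), still gripped, and I saw no contact with the shaker, dosing cup or jug.

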